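Put the clipper blade away in the pop-out tool tray

ROBOT

A 6-joint arm with a two-finger parallel gripper is mounted at the origin on the work surface. World frame = base frame: x ahead of the robot, y to its left, z up, the work surface at z = 0. Lengths are in m, angles in rad, forces in N, time in s.
With the tool pointing down it reaches from about 0.275 to 0.775 m from the base axis. Payload 14.6 kg.
Tool frame: the origin (TCP) lies midway between the tips of the shut fingers; the grasp point (between the pads) lies 19 mm behind it (ctrl.tcp_to_grasp is the z of the grasp point in the tool frame, in m); z points along the fingers, y is the direction in which the jaws open and shut (so a half turn about z gives the same grasp; the last joint's range is limited). The gripper opens to 85 mm and grips with 20 to 120 N. Pads are 22 mm wide; open, the fingers measure 114 mm over their backs; the gripper's body (76 mm by 85 mm) begins 54 mm behind the grasp point. The pads swing forward as they close: fully open they stand 13 mm farther back than shut.
Start: joints at [1.119, 0.263, -0.048, 1.259, 0, 1.415], TCP at [0.154, 0.502, 0.231] pointing down, gripper open.
Joint ranges: [-2.65, 2.65], [-0.89, 1.7], [-1.18, 1.37], [-2.13, 2.11], [-1.35, 1.29], [-3.14, 3.14]. Speed limits (rad/s): [1.89, 1.89, 2.57, 2.79, 3.14, 3.14].

INTERFACE

Orientations are given as a unit quaternion [x, y, z, w].
In Python, from cell import ctrl gives the robot as it stands.
- The arm moves only by the shell command python3 -m pendant 'ROWS' [OPENING]. ROWS is JSON, a list of rows, each an object with "linear": the shift along the tool's x, y, z in m, a list of three; "twist": the turn, a rotation vector about the tool's x, y, z in degrees, a list of three. In form: [{"linear": [dx, dy, dz], "twist": [ax, ay, az]}, ...]. A call has 1 to 20 rows; each row shifts and turns the commanded pose from where the row before left it, along the tool's axes as they then stand; what a row does not reach is not made up. A row lasts 1/8 s, in which the tool goes at most 62.5 mm and 10.7 degrees, less where a joint would pass 70% of its speed; a pose out of reach is approached as far as the arm can. A call is refused whole if a number of a shift passes 0.0625 or a number of a turn 10.7, either way. A call with a gripper value outside its range is refused whole. OPENING is the closure, from 0 (fully open) to 1 (shut), set as the call begins (- or left out, the last holds). The fingers move at their own pace and stop on an object; the grip force is fixed at half the most. Time passes only in rows, so rows that do not move let the fingers close. It gives the time, the measured TCP pose, the force and the opening at its end, in the units of the state.
- ctrl.get_state(): the state, without advancing time (a new reading comes with each control period).
- ctrl.get_image(name): name is "side" or "top"; returns the picture (420x560x3 uint8, red, green, blue); there is no depth.
- ctrl.camera_model(name): a dict with "vfov" (degrees; the focal length in pixels is half the picture's height over the tangent of half this angle, whatever the lens; pixels are square), "cx", "cy" (the principal point, pixels), "R" (3x3) and "t" (3): a world point X has camera coordinates R X + t. Camera axes: x right, y down, z forward; pixel columns grow to the right and rows downward; lengths in m; the calibration is good to about 2 mm. A picture is of the moment at which its call begins. camera_model takes no time and is no camera call.
- ctrl.close_job(): hands the job in, once; it reports no verdict.
The state is a dict: "time_s": time; "q": joint angles; "joint_vel": joint speeds; "joint_torque": joint torques, N m; "tcp_pos": TCP position; "orientation": TCP orientation; "ft_force": force on the tool from outside, world axes, zero at the start; "torque": the same for the moment, N m; "opening": finger opening in m.
Only numpy, scipy, OpenCV 4.12 (cv2) and the standard library are available. Lean on these libraries where they do the work, as an engineer would, in place of code of your own. Each camera call takes 0.05 s, during which the arm holds its last target.

TASK

Press the release button on the tool cabinet so that its tray pops out, lay (not drop) the loose steel clipper blade in the front bay of the tray, then push the tray gently home until it clicks and stays shut. Do not slam or force anything, and leave the other things on the desk where they are.

Things in the scene. Friction and masses are not known exactly. Their poses are not given: they have to be found in the camera images.
- cabinet: the tool cabinet, a white closed box fixed to the desk, 240 mm deep (its x), 270 mm wide (its y), 78 mm high. Origin at the centre of its underside; x points from its front, which faces the robot, to its back; z up. The tray comes out at the front, along -x
- tray (a joint): travel of the tray, m: latched at 0 to 0.004 (home varies by cabinet), popped out 0.085. A spring pushes it out with 6 N shut, 3.5 N open. Pushed in, the last 10 mm ride up a sprung catch, the force rising to about 18 N, then it snaps over 5 mm before home, the force drops to about 6 N and it clicks; a hard stop lies 2 mm past home. Else it pops out again. Over 25 N, or a slam, damages it
- tray_front (a point): centre of the outer face of the tray's plain aluminium front panel (262 mm wide, 64 mm high, from 8 to 72 mm above the desk, 8 mm thick); moves with the tray; axes as the cabinet's, so it is pushed along +x. A thin dark strip marks it at 60 mm above the desk
- tray_bay (a point): centre of the floor of the tray's front bay, 16 mm above the desk, 43 mm behind the front panel's inner face; axes as the cabinet's; moves with the tray. The bay is 86 mm (x) by 202 mm (y) inside; side and back walls rise 36 mm over its floor, the front panel 56 mm. It lies in the open, in front of the cabinet, only when popped out
- button (a joint): how far the release button is pressed down, m: 0 up, 0.008 fully down at a hard stop. Takes about 2 N to start and 5 N at the bottom; the tray comes free at about 0.003 to 0.005 and the button springs back when let go. It dips by itself as the tray rides over the catch. Over 20 N damages it
- button_top (a point): centre of the top of the round release button, 24 mm in diameter, that stands 15 mm out of the cabinet's top near its front left corner (seen from the robot), 93 mm above the desk; pressed straight down
- blade_center (a point): centre (13 mm above its underside) of the loose clipper blade lying flat on the desk: a plain steel block 46 mm long (its x; short teeth reach 6 mm further at the +x end), 34 mm wide (its y, the sides to grip), 26 mm high, the lower 16 mm full length, with a raised step 26 mm long on top. 0.1 to 0.2 kg
- guard: bystander: black plastic clipper guard with tall ribs, 52 x 40 x 36 mm, not to be touched; origin at the centre of its underside
- wax_tin: bystander: round aluminium tin, 66 mm across, 30 mm high, standing on the cabinet; origin at the centre of its underside
- lotion: bystander: white plastic bottle, 54 mm across, 150 mm high; origin at the centre of its underside
- jar: bystander: amber glass jar, 72 mm across, 70 mm high; origin at the centre of its underside
- cup: bystander: white ceramic cup, 76 mm across, 100 mm high; origin at the centre of its underside
- roundbrush: bystander: round hair brush lying down, about 190 mm long; origin on the desk under its middle
Things that resemble listed ones, but are neither listed nor needed, are in the scene too. What is shaped like the part that bears blade_center but green is not meant.

How it is judged:
By the outcome, as a careful person would: the job done as asked, in the order asked, and still so for the second after the job is handed in, with the robot touching nothing.
It also fails if it takes over 72 s, if anything falls off the work surface, if the arm or the gripper's body presses on something with over 40 N, if the wrist force passes 120 N, or if a joint passes its speed limit or range.

## Working session

There is one attempt and no reset: what is moved stays moved. The work goes in short steps, Python scripts to look and compute and a shell command to move; the robot and the scene stay as the last step left them, time stands still between calls to the robot, and variables do not carry over. Pictures are saved under pics/ and viewed, and the job is handed in when it is done.

```bash
mkdir -p pics; ls; python3 - <<'E'
from cell import ctrl
import cv2
for n in("side","top"):
    im=ctrl.get_image(n); cv2.imwrite(f"pics/{n}0.png",im[:,:,::-1]); print(n,ctrl.camera_model(n))
print(ctrl.get_state(), ctrl.tcp_to_grasp)
E
```

```text
pics
side {'vfov': 53.54678205451931, 'cx': 273.76104284799436, 'cy': 207.3685472031401, 'R': array([[-0.97581032, -0.21814251,  0.01442416],
       [-0.15757479,  0.65607178, -0.73806504],
       [ 0.15154008, -0.72248437, -0.67457538]]), 't': array([0.58040845, 0.16994651, 0.89543011])}
top {'vfov': 50.376553911466, 'cx': 276.09237910237624, 'cy': 205.63381992857023, 'R': array([[ 0.124683  , -0.99218246, -0.00530169],
       [-0.96758839, -0.12040624, -0.22197983],
       [ 0.21960614,  0.03280697, -0.97503684]]), 't': array([-0.07967773,  0.60174538,  1.01892427])}
{'time_s': 0.1, 'q': array([ 1.11871368e+00,  2.63456067e-01, -4.88587778e-02,  1.25940417e+00,
        4.16796738e-06,  1.41549632e+00]), 'joint_vel': array([-6.27311608e-06, -7.75512015e-04,  2.77632058e-03,  1.06108884e-03,
       -1.94919655e-04, -8.17571232e-04]), 'joint_torque': array([ 5.96575192e-03, -6.38578248e+01,  3.85063291e+01,  1.00108841e-02,
        1.20957766e-04, -8.25015661e-06]), 'tcp_pos': array([0.1534298 , 0.50182531, 0.23088844]), 'orientation': array([ 1.47847308e-01,  9.89010091e-01, -4.39607584e-04, -1.39950535e-04]), 'ft_force': array([ 0.14657754,  0.16030086, -0.55457054]), 'torque': array([-0.00913482, -0.00531539, -0.06968639]), 'opening': 0.08546970324581728} -0.0187
```

View pics/side0.png

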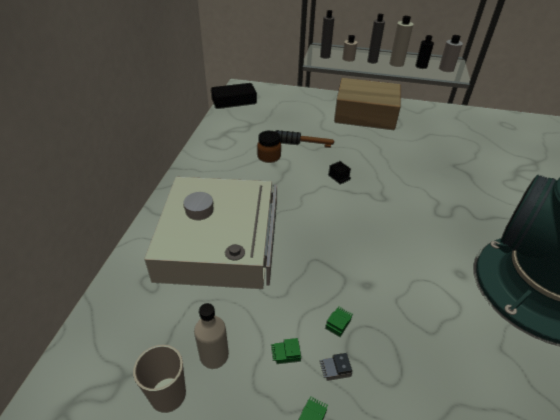

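View pics/top0.png

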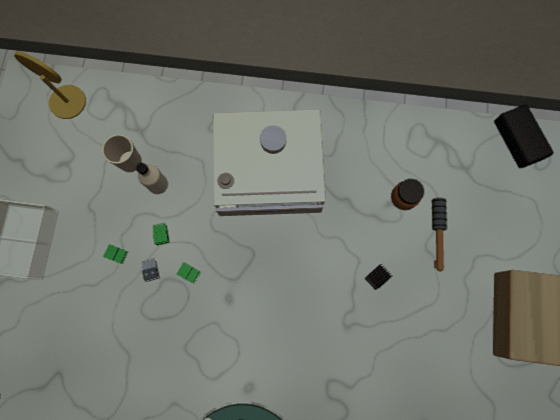

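```bash
cat > h.py <<'E'
import numpy as np, cv2
from cell import ctrl
from scipy.optimize import least_squares
def cam(n):
    m=ctrl.camera_model(n); f=210/np.tan(np.radians(m['vfov']/2)); return f,m['cx'],m['cy'],np.array(m['R']),np.array(m['t'])
def proj(n,X):
    f,cx,cy,R,t=cam(n); c=np.atleast_2d(X)@R.T+t; return np.c_[f*c[:,0]/c[:,2]+cx,f*c[:,1]/c[:,2]+cy]
def onz(n,p,z):
    f,cx,cy,R,t=cam(n); d=R.T@np.array([(p[0]-cx)/f,(p[1]-cy)/f,1]); o=-R.T@t; return o+d*(z-o[2])/d[2]
def tri(ps,z0=0.05):
    return least_squares(lambda X:np.concatenate([(proj(n,X)[0]-p) for n,p in ps.items()]),onz(*list(ps.items())[0],z0))
def crop(n,c,name,w=60,s=8,new=None):
    im=ctrl.get_image(n) if new is None else new
    x,y=c; h=int(w*.75); x0=max(0,x-w//2);y0=max(0,y-h//2); k=im[y0:y0+h,x0:x0+w]
    k=cv2.convertScaleAbs(k,alpha=1.6)
    cv2.imwrite(f"pics/{name}.png",cv2.resize(k,None,fx=s,fy=s,interpolation=cv2.INTER_CUBIC)[:,:,::-1]); print(name,"origin",x0,y0,"scale",s)
E
python3 - <<'E'
from h import *
rd=lambda n: cv2.imread(f"pics/{n}0.png")[:,:,::-1]
a=rd("side");b=rd("top")
crop("top",(150,262),"t_bl",80,9,b); crop("side",(325,355),"s_bl",90,8,a)
crop("top",(268,165),"t_cab",140,5,b); crop("side",(215,230),"s_cab",150,5,a)
print(proj("top",[[0.154,.502,.231],[0,0,0]]),proj("side",[[0.154,.502,.231]]))
print(onz("top",(150,270),0.013),onz("side",(337,366),0.013))
print(onz("top",(226,180),0.093),onz("side",(235,250),0.093))
E
```

```text
t_bl origin 110 232 scale 9
s_bl origin 280 322 scale 8
t_cab origin 198 113 scale 5
s_cab origin 140 174 scale 5
[[-20.05930119 386.04913203]
 [241.17625255 469.3288116 ]] [[610.63389956 524.04399001]]
[0.41815738 0.28739224 0.013     ] [0.41529479 0.28666601 0.013     ]
[0.64911877 0.12229838 0.093     ] [0.64656874 0.13136143 0.093     ]
```

View pics/t_bl.png

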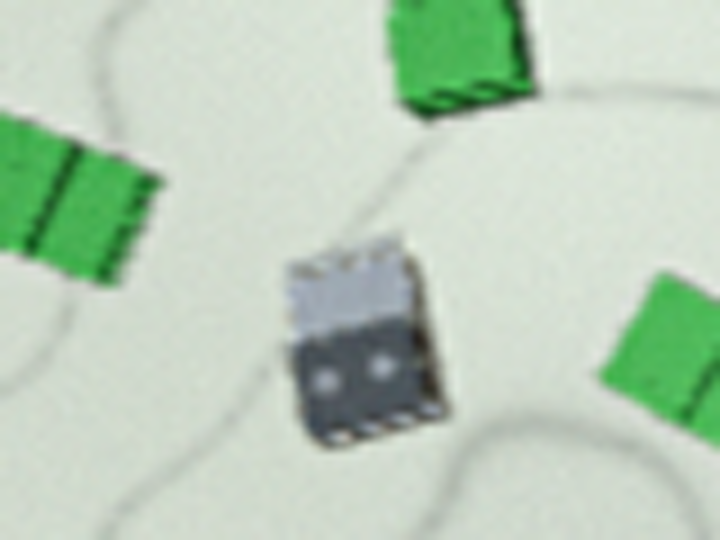

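View pics/s_bl.png

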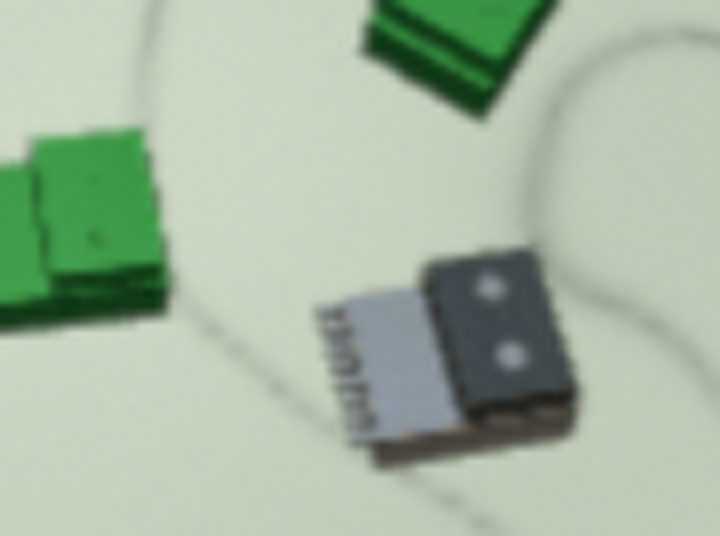

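View pics/t_cab.png

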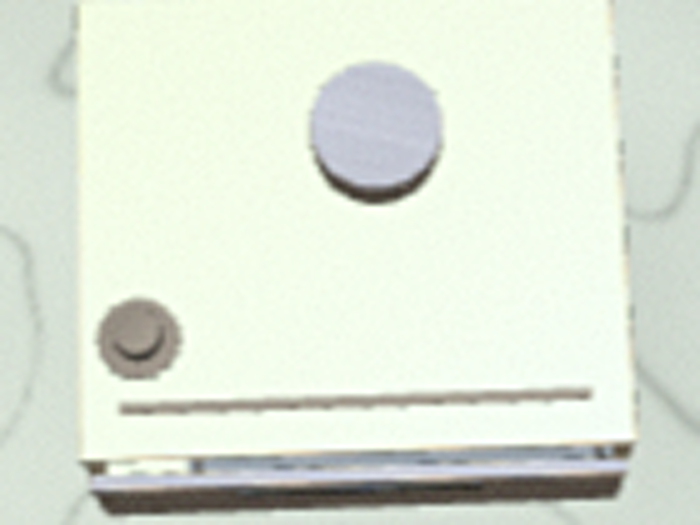

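View pics/s_cab.png

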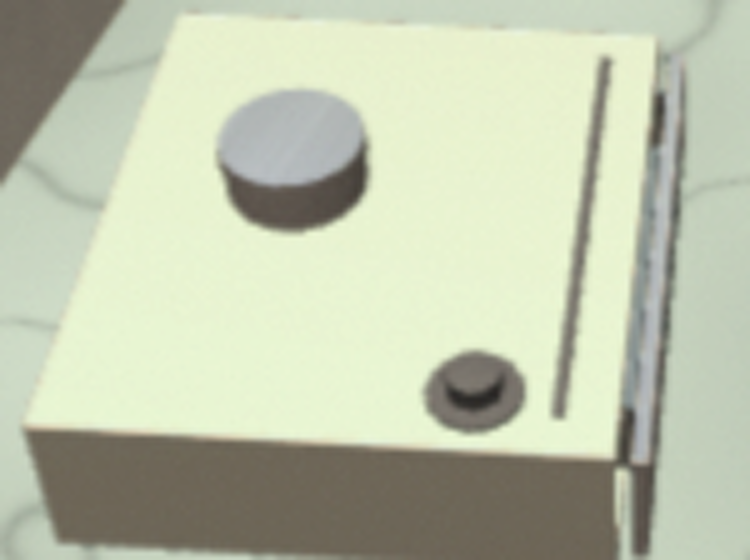

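```bash
cat > fit.py <<'E'
from h import *
T=lambda p:(p[0]/9+110,p[1]/9+232); S=lambda p:(p[0]/8+280,p[1]/8+322)
obs=[("side",S((422,265)),(.003,-.017,.026)),("side",S((468,415)),(.003,.017,.026)),("side",S((535,248)),(-.023,-.017,.026)),("side",S((575,390)),(-.023,.017,.026)),
("side",S((318,307)),(.029,-.017,.016)),("side",S((352,440)),(.029,.017,.016)),("side",S((378,465)),(.023,.017,0)),
("top",T((292,343)),(.003,.017,.026)),("top",T((413,318)),(.003,-.017,.026)),("top",T((288,265)),(.029,.017,.016)),("top",T((400,240)),(.029,-.017,.016)),("top",T((325,445)),(-.023,.017,.0)),("top",T((447,410)),(-.023,-.017,.0))]
def fit(obs,p0):
    def r(p):
        c,s=np.cos(p[2]),np.sin(p[2]); o=[]
        for n,px,X in obs:
            W=np.array([p[0]+c*X[0]-s*X[1],p[1]+s*X[0]+c*X[1],X[2]]); o.append(proj(n,W)[0]-px)
        return np.array(o).ravel()
    f=least_squares(r,p0,loss="soft_l1"); return f.x,np.round(r(f.x).reshape(-1,2),1)
print("blade",*fit(obs,[.417,.287,.1]))
T=lambda p:(p[0]/5+198,p[1]/5+113); S=lambda p:(p[0]/5+140,p[1]/5+174)
D,W,Z=.12,.135,.078
obs=[("top",T((82,462)),(-D,W,Z)),("top",T((635,442)),(-D,-W,Z)),("top",T((612,0)),(D,-W,Z)),("top",T((78,3)),(D,W,Z)),
("side",S((617,460)),(-D,W,Z)),("side",S((656,36)),(-D,-W,Z)),("side",S((180,14)),(D,-W,Z)),("side",S((25,430)),(D,W,Z))]
print("cab",*fit(obs,[.75,.0,.0]))
r=tri({"top":T((138,328)),"side":S((474,374))}); print("button",r.x,r.fun)
r=tri({"top":T((92,480)),"side":S((640,462))}); print("front panel TL corner",r.x,r.fun)
r=tri({"top":T((625,467)),"side":S((679,60))}); print("front panel TR corner",r.x,r.fun)
E
python3 fit.py
```

```text
blade [0.41589571 0.28777374 0.37424135] [[ 0.6 -0.9]
 [-0.1 -1.4]
 [ 0.5 -0.7]
 [ 1.  -0.4]
 [-1.1 -1.4]
 [-0.8  0.3]
 [-1.6  0.8]
 [-1.3  0.9]
 [-1.1  0.2]
 [-1.6 -0.3]
 [-0.5 -0.9]
 [ 0.   0.6]
 [-0.1  1. ]]
cab [0.72436838 0.03098367 0.15892926] [[-1.1  0.8]
 [ 0.2  1. ]
 [-0.7 -2.9]
 [-0.6  0.1]
 [ 0.  -0.4]
 [ 0.9 -0.6]
 [-0.3 -1. ]
 [-0.9 -1.2]]
button [0.65105167 0.12429585 0.0886408 ] [-0.09051286  1.03976144 -0.82687314 -0.28752378]
front panel TL corner [0.57820102 0.13814614 0.06948485] [-0.11559685  0.85150095 -0.67807651 -0.2175519 ]
front panel TR corner [ 0.61824802 -0.11788847  0.06569238] [-0.05922464  0.52715732 -0.51159889 -0.17070339]
```

```bash
cat >> h.py <<'E'
from scipy.spatial.transform import Rotation as Ro
def go(X,yaw=None):
    s=ctrl.get_state(); R=Ro.from_quat(s['orientation']).as_matrix(); d=R.T@(np.array(X)-s['tcp_pos'])
    print("t",round(s['time_s'],2),"tool shift mm",np.round(d*1000,1),"tcp",np.round(s['tcp_pos'],4),"F",np.round(s['ft_force'],1))
    cy=np.degrees(np.arctan2(R[1,1],R[0,1])); print("tool y heading",round(cy,2),"tilt",np.round(R[:2,2],4), "" if yaw is None else f"twist z deg {cy-yaw:.2f} (mod 180)")
E
python3 -c "
from h import *
go([.650,.125,.13],99)"
```

```text
t 0.1 tool shift mm [-585.1 -215.   101. ] tcp [0.1534 0.5018 0.2309] F [ 0.1  0.2 -0.6]
tool y heading 73.0 tilt [-0.0004 -0.0008] twist z deg -26.00 (mod 180)
```

```bash
python3 -m pendant '[{"linear":[-0.02,-0.007,0],"twist":[0,0,0]},{"linear":[-0.035,-0.013,0],"twist":[0,0,0]},{"linear":[-0.045,-0.0165,0],"twist":[0,0,0]},{"linear":[-0.045,-0.0165,0],"twist":[0,0,0]},{"linear":[-0.045,-0.0165,0],"twist":[0,0,0]},{"linear":[-0.045,-0.0165,0],"twist":[0,0,0]},{"linear":[-0.045,-0.0165,0],"twist":[0,0,0]},{"linear":[-0.045,-0.0165,0],"twist":[0,0,0]},{"linear":[-0.045,-0.0165,0],"twist":[0,0,0]},{"linear":[-0.045,-0.0165,0],"twist":[0,0,0]},{"linear":[-0.045,-0.0165,0],"twist":[0,0,0]},{"linear":[-0.045,-0.0165,0.01],"twist":[0,0,0]},{"linear":[-0.04,-0.0165,0.02],"twist":[0,0,0]},{"linear":[-0.025,-0.009,0.03],"twist":[0,0,0]},{"linear":[-0.01,-0.004,0.025],"twist":[0,0,0]},{"linear":[0,0,0.01],"twist":[0,0,0]},{"linear":[0,0,0],"twist":[0,0,0]}]' 1
python3 -c "
from h import *
go([.650,.125,.105])
crop('top',(240,180),'t1',150,5); crop('side',(235,230),'s1',150,5)"
```

```text
time_s: 2.22
tcp_pos: [0.6448, 0.1277, 0.1362]
orientation: [0.148, 0.989, -0.0, -0.001]
ft_force: [0.4, -0.2, 0.7]
opening: -0.0001
t 2.23 tool shift mm [-5.8 -1.  31.1] tcp [0.6448 0.1277 0.1362] F [ 0.4 -0.2  0.7]
tool y heading 73.01 tilt [-0.001 -0.   ] 
t1 origin 165 124 scale 5
s1 origin 160 174 scale 5
```

View pics/s1.png

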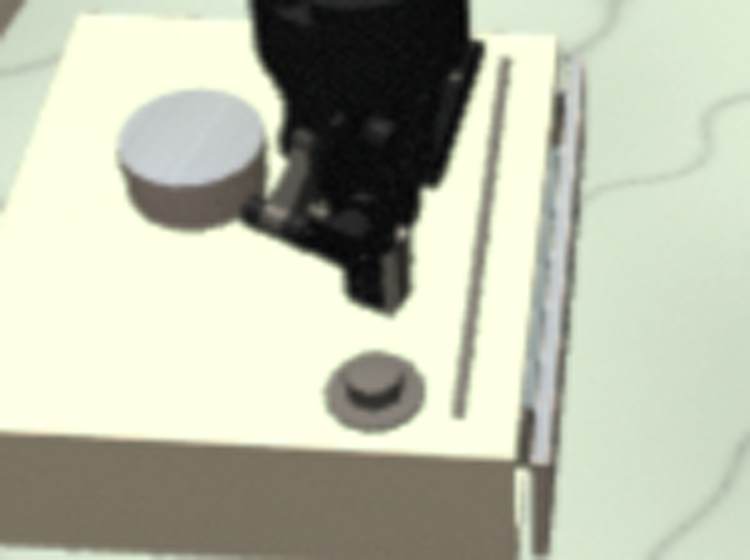

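View pics/t1.png

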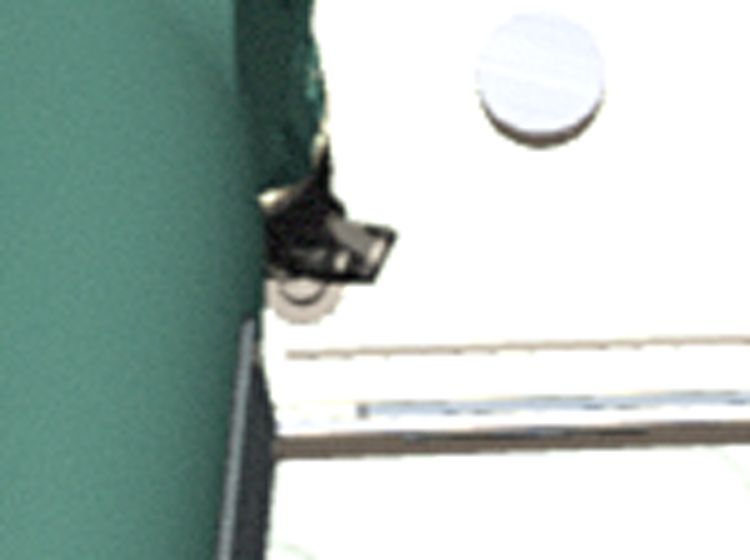

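```bash
python3 -m pendant '[{"linear":[-0.003,-0.001,0.01],"twist":[0,0,0]},{"linear":[-0.003,0,0.012],"twist":[0,0,0]},{"linear":[0,0,0.01],"twist":[0,0,0]},{"linear":[0,0,0.005],"twist":[0,0,0]},{"linear":[0,0,0.002],"twist":[0,0,0]},{"linear":[0,0,0],"twist":[0,0,0]}]'
python3 -c "
from h import *
go([.650,.125,.089])"
```

```text
time_s: 3.08
tcp_pos: [0.651, 0.1246, 0.0974]
orientation: [0.148, 0.989, 0.0, 0.0]
ft_force: [-0.4, -0.8, -0.3]
opening: -0.0002
t 3.08 tool shift mm [1.  0.1 8.4] tcp [0.651  0.1246 0.0974] F [-0.4 -0.8 -0.3]
tool y heading 73.0 tilt [0.0002 0.    ]
```

```bash
python3 -m pendant '[{"linear":[0,0,0.0015],"twist":[0,0,0]},{"linear":[0,0,0.0015],"twist":[0,0,0]},{"linear":[0,0,0.0015],"twist":[0,0,0]},{"linear":[0,0,0.0015],"twist":[0,0,0]},{"linear":[0,0,0.001],"twist":[0,0,0]},{"linear":[0,0,0.001],"twist":[0,0,0]},{"linear":[0,0,0],"twist":[0,0,0]}]'
python3 -c "
from h import *
go([.650,.125,.087])
im=ctrl.get_image('side');cv2.imwrite('pics/s2.png',im[:,:,::-1])"
```

```text
time_s: 3.95
tcp_pos: [0.6509, 0.1246, 0.0895]
orientation: [0.148, 0.989, 0.0, 0.0]
ft_force: [-0.6, -0.4, 3.4]
opening: -0.0002
t 3.95 tool shift mm [1.  0.1 2.5] tcp [0.6509 0.1246 0.0895] F [-0.6 -0.4  3.4]
tool y heading 73.0 tilt [0.0003 0.    ]
```

View pics/s2.png

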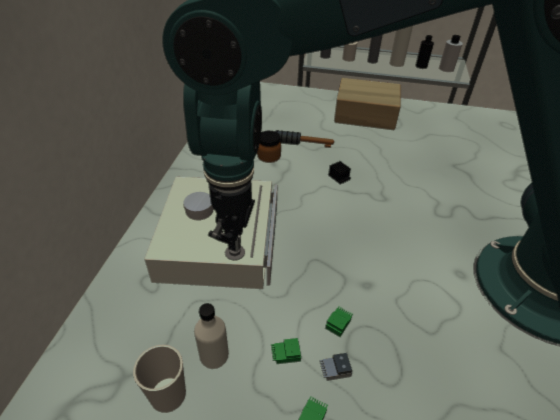

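Force 3.4 N at about 3.5 mm pressed, and the tray is still shut in the picture. I'll press slightly deeper.

```bash
python3 -m pendant '[{"linear":[0,0,0.001],"twist":[0,0,0]},{"linear":[0,0,0.001],"twist":[0,0,0]},{"linear":[0,0,0],"twist":[0,0,0]},{"linear":[0,0,0],"twist":[0,0,0]}]'
python3 -c "
from h import *
im=ctrl.get_image('side');cv2.imwrite('pics/s3.png',im[:,:,::-1])"
```

```text
time_s: 4.5
tcp_pos: [0.651, 0.1246, 0.0874]
orientation: [0.148, 0.989, 0.0, 0.0]
ft_force: [1.0, 1.0, 3.6]
opening: -0.0
```

View pics/s3.png

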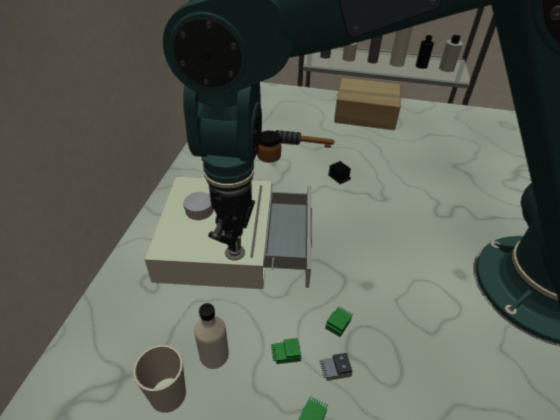

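```bash
python3 -m pendant '[{"linear":[0,0,-0.005],"twist":[0,0,0]},{"linear":[0,0,-0.02],"twist":[0,0,0]},{"linear":[0,0,-0.035],"twist":[0,0,0]},{"linear":[0,0,-0.035],"twist":[0,0,0]},{"linear":[0,0,-0.02],"twist":[0,0,0]}]' 0
python3 -c "
from h import *
go([.416,.288,.1],111.4)
print(onz('side',(212,362),0),onz('side',(165,405),0))"
```

```text
time_s: 5.18
tcp_pos: [0.6511, 0.1245, 0.2042]
orientation: [0.148, 0.989, 0.0, 0.001]
ft_force: [0.3, -0.0, -0.6]
opening: 0.085
t 5.17 tool shift mm [272.8  87.5 103.8] tcp [0.6511 0.1245 0.2042] F [ 0.3 -0.  -0.6]
tool y heading 72.99 tilt [ 0.0014 -0.    ] twist z deg -38.41 (mod 180)
[0.63777821 0.32356337 0.        ] [0.68995157 0.41396062 0.        ]
```

```bash
python3 -m pendant '[{"linear":[0.015,0.005,0],"twist":[0,0,0]},{"linear":[0.035,0.011,0],"twist":[0,0,0]},{"linear":[0.045,0.0145,0],"twist":[0,0,0]},{"linear":[0.045,0.0145,0],"twist":[0,0,0]},{"linear":[0.045,0.0145,0.01],"twist":[0,0,0]},{"linear":[0.043,0.014,0.015],"twist":[0,0,0]},{"linear":[0.03,0.0095,0.015],"twist":[0,0,0]},{"linear":[0.015,0.0045,0.01],"twist":[0,0,0]},{"linear":[0,0,0],"twist":[0,0,-7]},{"linear":[0,0,0],"twist":[0,0,-10]},{"linear":[0,0,0],"twist":[0,0,-10]},{"linear":[0,0,0],"twist":[0,0,-8]},{"linear":[0,0,0],"twist":[0,0,-3.4]},{"linear":[0,0,0],"twist":[0,0,0]},{"linear":[0,0,0],"twist":[0,0,0]}]' 0.3
python3 -c "
from h import *
go([.416,.288,.06],111.4)
for n in ('top','side'):
    im=ctrl.get_image(n)
    cv2.imwrite(f'pics/{n}4.png',im[:,:,::-1])
    print(proj(n,ctrl.get_state()['tcp_pos']),proj(n,[.416,.288,.013]))
crop('side',(330,345),'s4c',110,7,im)
"
```

```text
time_s: 7.05
tcp_pos: [0.4153, 0.288, 0.152]
orientation: [-0.185, 0.983, -0.0, -0.0]
ft_force: [-0.4, -0.2, -0.1]
opening: 0.06
t 7.05 tool shift mm [-0.7 -0.2 92. ] tcp [0.4153 0.288  0.152 ] F [-0.4 -0.2 -0.1]
tool y heading 111.3 tilt [-0.0003 -0.0002] twist z deg -0.10 (mod 180)
[[131.55876216 266.04446334]] [[149.59660531 270.83880966]]
[[347.29311847 323.7961252 ]] [[336.52356066 366.61209744]]
s4c origin 275 304 scale 7
```

View pics/s4c.png

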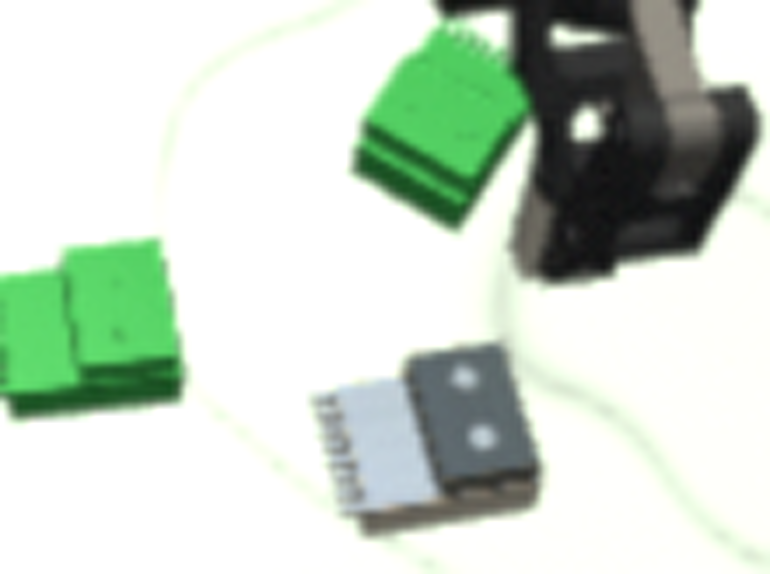

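View pics/top4.png

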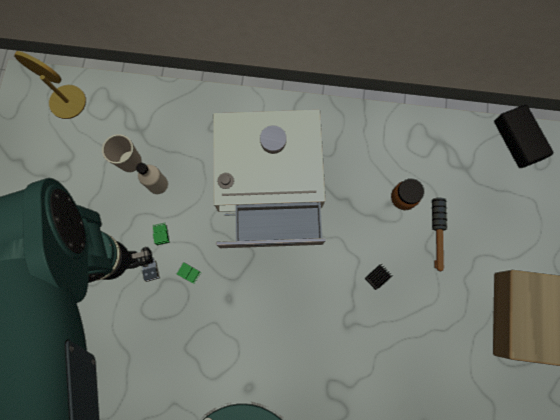

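```bash
python3 -m pendant '[{"linear":[-0.0007,0,0.015],"twist":[0,0,0]},{"linear":[0,0,0.03],"twist":[0,0,0]},{"linear":[0,0,0.03],"twist":[0,0,0]},{"linear":[0,0,0.025],"twist":[0,0,0]},{"linear":[0,0,0.015],"twist":[0,0,0]},{"linear":[0,0,0.01],"twist":[0,0,0]},{"linear":[0,0,0],"twist":[0,0,0]}]'
python3 -c "
from h import *
go([.416,.288,.003],111.4)
for n in ('side','top'):
    im=ctrl.get_image(n)
    crop(n,(330,345) if n=='side' else (150,262),n+'5c',110,7,im)
"
```

```text
time_s: 8.02
tcp_pos: [0.4159, 0.2882, 0.027]
orientation: [-0.185, 0.983, -0.0, -0.0]
ft_force: [0.2, -0.5, 1.3]
opening: 0.0596
t 8.03 tool shift mm [-0.  -0.3 24. ] tcp [0.4159 0.2882 0.027 ] F [ 0.2 -0.5  1.3]
tool y heading 111.38 tilt [-0.0007 -0.0003] twist z deg -0.02 (mod 180)
side5c origin 275 304 scale 7
top5c origin 95 221 scale 7
```

View pics/side5c.png

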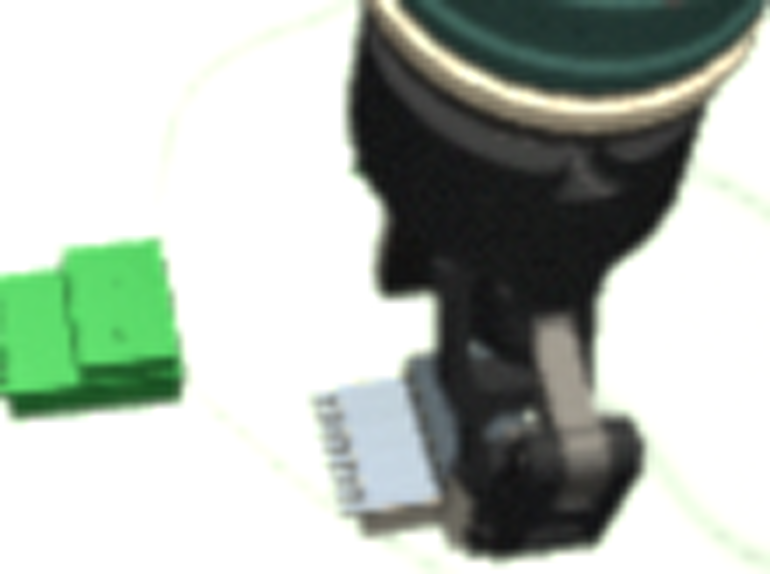

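View pics/top5c.png

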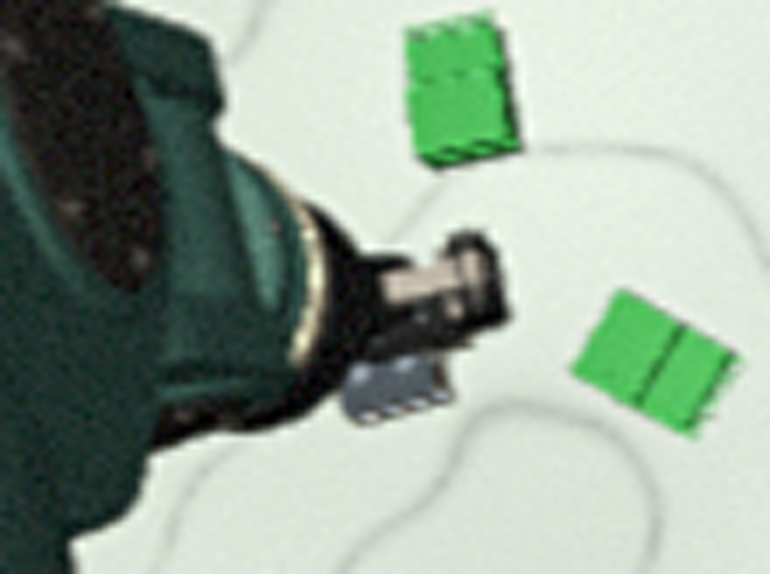

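```bash
python3 -m pendant '[{"linear":[0,0,0.01],"twist":[0,0,0]},{"linear":[0,0,0.009],"twist":[0,0,0]},{"linear":[0,0,0.0045],"twist":[0,0,0]},{"linear":[0,0,0],"twist":[0,0,0]},{"linear":[0,0,0],"twist":[0,0,0]}]'
python3 -m pendant '[{"linear":[0,0,0],"twist":[0,0,0]},{"linear":[0,0,0],"twist":[0,0,0]},{"linear":[0,0,0],"twist":[0,0,0]},{"linear":[0,0,0],"twist":[0,0,0]},{"linear":[0,0,0],"twist":[0,0,0]},{"linear":[0,0,0],"twist":[0,0,0]}]' 1
```

```text
time_s: 8.75
tcp_pos: [0.4162, 0.2884, 0.0039]
orientation: [-0.186, 0.983, 0.0, 0.0]
ft_force: [-0.1, 0.9, -0.1]
opening: 0.0595
time_s: 9.5
tcp_pos: [0.4162, 0.2884, 0.0042]
orientation: [-0.186, 0.983, 0.0, 0.0]
ft_force: [-1.7, -1.6, 7.4]
opening: 0.0328
```

```bash
python3 -m pendant '[{"linear":[0,0,-0.003],"twist":[0,0,0]},{"linear":[0,0,-0.01],"twist":[0,0,0]},{"linear":[0,0,-0.025],"twist":[0,0,0]},{"linear":[0,0,-0.035],"twist":[0,0,0]},{"linear":[0,0,-0.035],"twist":[0,0,0]},{"linear":[0,0,-0.02],"twist":[0,0,0]},{"linear":[0,0,-0.005],"twist":[0,0,0]},{"linear":[0,0,0],"twist":[0,0,0]}]'
python3 -c "
from h import *
go([.416,.288,.003],99)
for n in ('side','top'):
    im=ctrl.get_image(n)
    crop(n,(330,315) if n=='side' else (260,200),n+'6c',150,5,im)
im=ctrl.get_image('side');crop('side',(260,230),'side6d',150,5,im)
"
```

```text
time_s: 10.5
tcp_pos: [0.416, 0.2883, 0.1366]
orientation: [-0.186, 0.983, -0.0, -0.0]
ft_force: [0.1, -0.0, -1.6]
opening: 0.0325
t 10.5 tool shift mm [ 1.000e-01 -3.000e-01  1.336e+02] tcp [0.416  0.2883 0.1366] F [ 0.1 -0.  -1.6]
tool y heading 111.39 tilt [-0.0001 -0.    ] twist z deg 12.39 (mod 180)
side6c origin 255 259 scale 5
top6c origin 185 144 scale 5
side6d origin 185 174 scale 5
```

View pics/side6c.png

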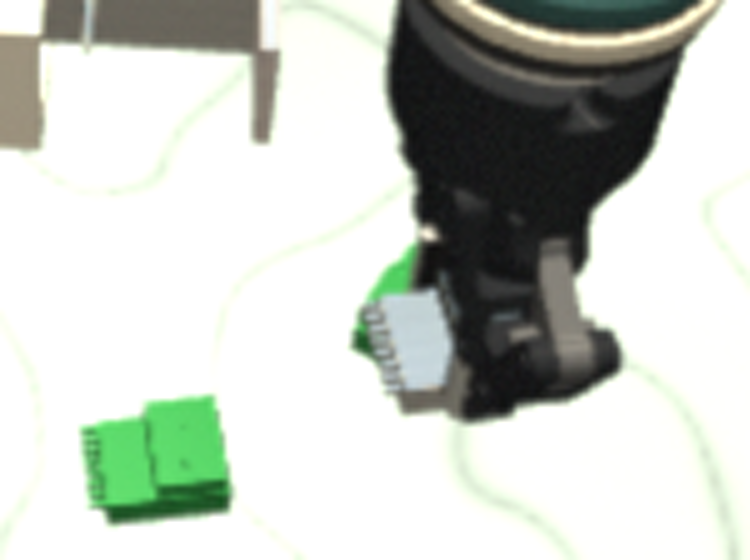

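View pics/top6c.png

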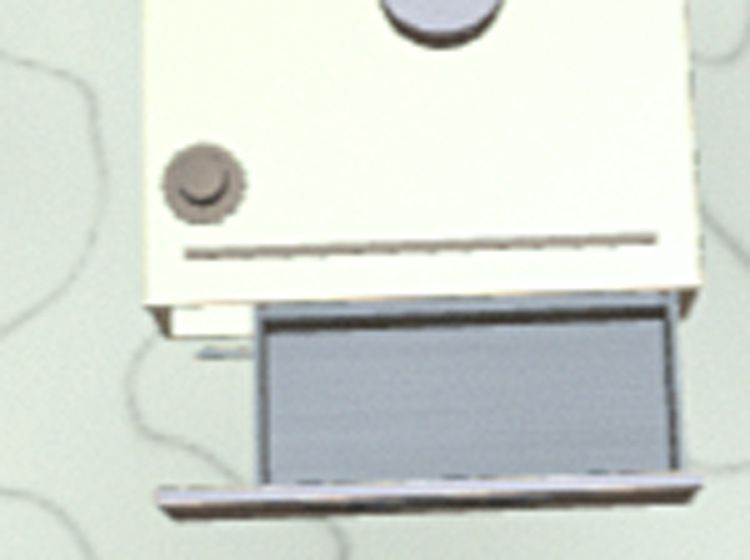

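View pics/side6d.png

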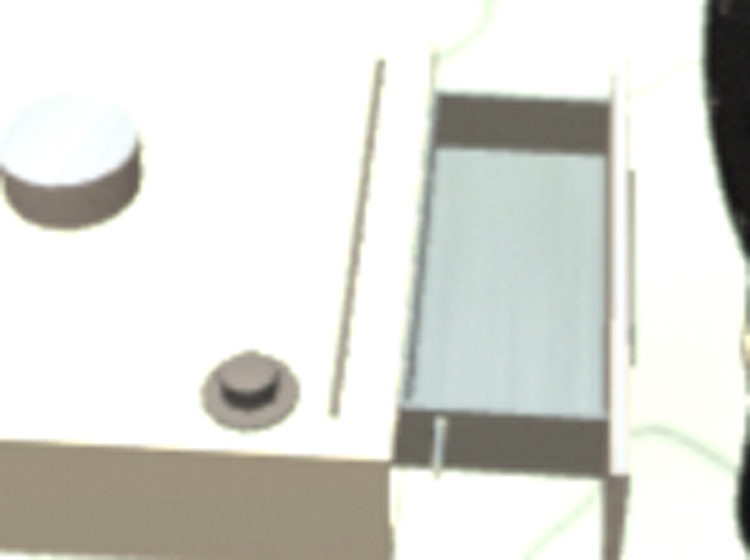

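```bash
python3 -c "
from h import *
T=lambda p:(p[0]/5+185,p[1]/5+144); S=lambda p:(p[0]/5+185,p[1]/5+174)
P=lambda n,t,s:print(n,*[np.round(v,4) for v in (lambda r:(r.x,r.fun))(tri({'top':T(t),'side':S(s)}))])
P('panel inner TL',(160,490),(608,475)); P('panel inner TR',(700,478),(613,62))
P('button',(203,180),(249,373))
P('backL wall top inner',(262,318),(402,408)); P('backR wall top',(668,300),(437,95))
P('floor BL',(275,330),(414,407)); P('floor BR',(662,312),(437,150))
print('panel z72', [np.round(onz('top',T(p),.072),4) for p in ((160,490),(700,478))],[np.round(onz('side',S(p),.072),4) for p in ((608,475),(613,62))])
print('floor side z16', [np.round(onz('side',S(p),.016),4) for p in ((414,407),(437,150),(605,153),(603,415))])
print('floor top z16', [np.round(onz('top',T(p),.016),4) for p in ((272,328),(664,312))])
"
```

```text
panel inner TL [0.5006 0.1248 0.0667] [-0.0405  0.2174 -0.178  -0.0523]
panel inner TR [ 0.5391 -0.1307  0.0688] [ 0.0321 -0.2065  0.2059  0.0639]
button [0.6497 0.1239 0.0885] [-0.0169  0.192  -0.1528 -0.053 ]
backL wall top inner [0.5941 0.0911 0.045 ] [-0.0523  0.4069 -0.3358 -0.1091]
backR wall top [ 0.6254 -0.1076  0.0505] [-0.1065  0.965  -0.9253 -0.3097]
floor BL [0.5903 0.0845 0.0393] [-0.0439  0.3334 -0.2768 -0.0894]
floor BR [ 0.6262 -0.1075  0.0142] [-0.1658  1.4487 -1.3792 -0.4586]
panel z72 [array([0.5005, 0.124 , 0.072 ]), array([ 0.5381, -0.1304,  0.072 ])] [array([0.4999, 0.1292, 0.072 ]), array([ 0.5392, -0.1269,  0.072 ])]
floor side z16 [array([0.5941, 0.0649, 0.016 ]), array([ 0.622 , -0.1047,  0.016 ]), array([ 0.5387, -0.1224,  0.016 ]), array([0.5113, 0.0501, 0.016 ])]
floor top z16 [array([0.5967, 0.0888, 0.016 ]), array([ 0.6297, -0.1084,  0.016 ])]
```

```bash
python3 -m pendant '[{"linear":[0,0,-0.005],"twist":[0,0,4]},{"linear":[0,0,-0.005],"twist":[0,0,6]},{"linear":[0,0,-0.002],"twist":[0,0,2.8]},{"linear":[0,0,0],"twist":[0,0,0]}]'
python3 -c "
from h import *
go([.567,-.0155,.13],98.6)"
```

```text
time_s: 11.15
tcp_pos: [0.4159, 0.2882, 0.1483]
orientation: [-0.075, 0.997, -0.0, -0.0]
ft_force: [-0.6, 0.0, -2.7]
opening: 0.0325
t 11.15 tool shift mm [-103.9 -322.9   18.3] tcp [0.4159 0.2882 0.1483] F [-0.6  0.  -2.7]
tool y heading 98.61 tilt [-0.0008 -0.0004] twist z deg 0.01 (mod 180)
```

```bash
python3 -m pendant '[{"linear":[-0.004,-0.0125,0],"twist":[0,0,0]},{"linear":[-0.008,-0.0245,0],"twist":[0,0,0]},{"linear":[-0.011,-0.0345,0],"twist":[0,0,0]},{"linear":[-0.013,-0.04,0],"twist":[0,0,0]},{"linear":[-0.013,-0.04,0],"twist":[0,0,0]},{"linear":[-0.013,-0.04,0],"twist":[0,0,0]},{"linear":[-0.013,-0.04,0],"twist":[0,0,0]},{"linear":[-0.012,-0.037,0.004],"twist":[0,0,0]},{"linear":[-0.009,-0.028,0.006],"twist":[0,0,0]},{"linear":[-0.005,-0.0165,0.006],"twist":[0,0,0]},{"linear":[-0.003,-0.01,0.002],"twist":[0,0,0]},{"linear":[0,0,0],"twist":[0,0,0]},{"linear":[0,0,0],"twist":[0,0,0]}]'
python3 -c "
from h import *
go([.567,-.0155,.021],98.6)
for n in ('side','top'):
    im=ctrl.get_image(n)
    crop(n,(290,230) if n=='side' else (260,200),n+'7c',150,5,im)
"
```

```text
time_s: 12.78
tcp_pos: [0.5669, -0.0148, 0.131]
orientation: [-0.075, 0.997, 0.0, 0.0]
ft_force: [-0.4, 0.5, -1.7]
opening: 0.033
t 12.78 tool shift mm [  0.   -0.7 110. ] tcp [ 0.5669 -0.0148  0.131 ] F [-0.4  0.5 -1.7]
tool y heading 98.64 tilt [0.     0.0002] twist z deg 0.04 (mod 180)
side7c origin 215 174 scale 5
top7c origin 185 144 scale 5
```

View pics/side7c.png

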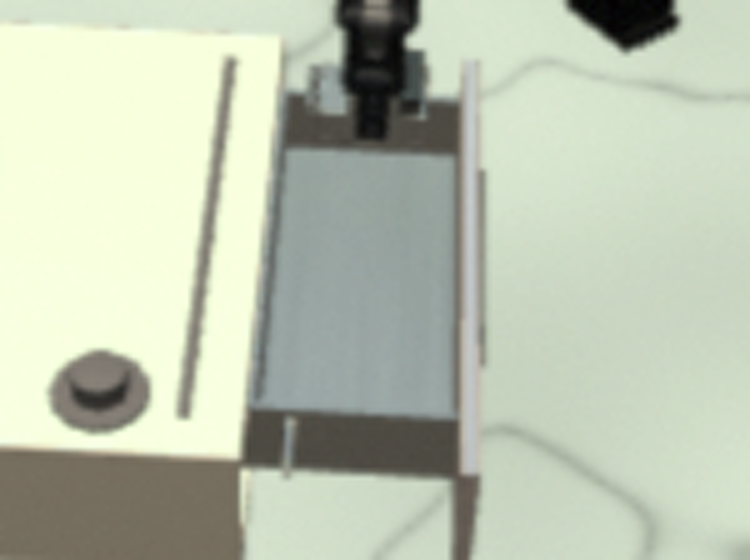

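View pics/top7c.png

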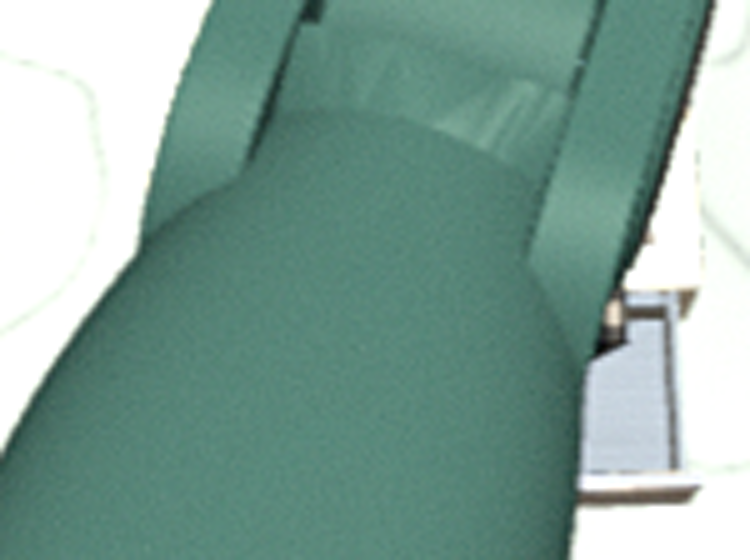

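```bash
python3 -m pendant '[{"linear":[0,-0.0007,0.01],"twist":[0,0,0]},{"linear":[0,0,0.02],"twist":[0,0,0]},{"linear":[0,0,0.02],"twist":[0,0,0]},{"linear":[0,0,0.02],"twist":[0,0,0]},{"linear":[0,0,0.016],"twist":[0,0,0]},{"linear":[0,0,0.01],"twist":[0,0,0]},{"linear":[0,0,0.004],"twist":[0,0,0]},{"linear":[0,0,0],"twist":[0,0,0]}]'
python3 -c "
from h import *
go([.567,-.0155,.021],98.6)
im=ctrl.get_image('side');crop('side',(290,230),'side8c',150,5,im)
"
```

```text
time_s: 13.88
tcp_pos: [0.5673, -0.0161, 0.0308]
orientation: [-0.075, 0.997, 0.0, 0.0]
ft_force: [0.3, -0.1, -1.8]
opening: 0.0326
t 13.88 tool shift mm [0.2 0.6 9.8] tcp [ 0.5673 -0.0161  0.0308] F [ 0.3 -0.1 -1.8]
tool y heading 98.6 tilt [0. 0.] twist z deg -0.00 (mod 180)
side8c origin 215 174 scale 5
```

View pics/side8c.png

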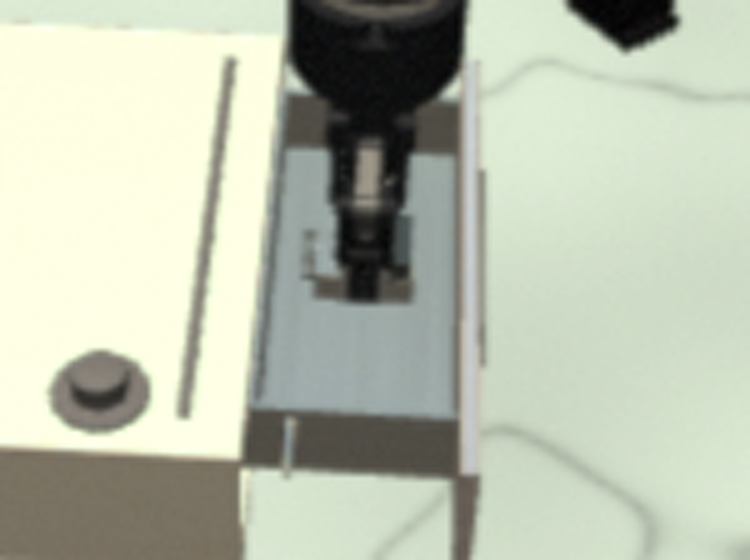

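The blade hangs level over the middle of the bay (around crop pixel (360,270)). I'll lower it slowly the last 10 mm.

```bash
python3 -m pendant '[{"linear":[0,0,0.003],"twist":[0,0,0]},{"linear":[0,0,0.002],"twist":[0,0,0]},{"linear":[0,0,0.0015],"twist":[0,0,0]},{"linear":[0,0,0.0015],"twist":[0,0,0]},{"linear":[0,0,0.001],"twist":[0,0,0]},{"linear":[0,0,0],"twist":[0,0,0]}]'
python3 -m pendant '[{"linear":[0,0,0.0005],"twist":[0,0,0]},{"linear":[0,0,0.0005],"twist":[0,0,0]},{"linear":[0,0,0],"twist":[0,0,0]}]'
```

```text
time_s: 14.68
tcp_pos: [0.5673, -0.0162, 0.0217]
orientation: [-0.075, 0.997, 0.0, -0.0]
ft_force: [-0.7, -0.5, -1.2]
opening: 0.0328
time_s: 15.05
tcp_pos: [0.5673, -0.0162, 0.0208]
orientation: [-0.075, 0.997, -0.0, -0.0]
ft_force: [-0.3, 0.4, -0.9]
opening: 0.0329
```

```bash
python3 -m pendant '[{"linear":[0,0,0.0005],"twist":[0,0,0]},{"linear":[0,0,0.0003],"twist":[0,0,0]},{"linear":[0,0,0],"twist":[0,0,0]}]'

```

```text
time_s: 15.42
tcp_pos: [0.5674, -0.0162, 0.0202]
orientation: [-0.075, 0.997, -0.0, 0.0]
ft_force: [-1.8, -0.8, 4.3]
opening: 0.0328
```

```bash
python3 -m pendant '[{"linear":[0,0,0],"twist":[0,0,0]},{"linear":[0,0,0],"twist":[0,0,0]},{"linear":[0,0,0],"twist":[0,0,0]},{"linear":[0,0,0],"twist":[0,0,0]}]' 0.35
python3 -m pendant '[{"linear":[0,0,-0.005],"twist":[0,0,0]},{"linear":[0,0,-0.015],"twist":[0,0,0]},{"linear":[0,0,-0.03],"twist":[0,0,0]},{"linear":[0,0,-0.035],"twist":[0,0,0]},{"linear":[0,0,-0.035],"twist":[0,0,0]},{"linear":[0,0,-0.01],"twist":[0,0,0]},{"linear":[0,0,0],"twist":[0,0,0]}]'
python3 -c "
from h import *
go([.567,-.0155,.021],98.6)
im=ctrl.get_image('side');crop('side',(290,230),'side9c',150,5,im)
"
```

```text
time_s: 15.92
tcp_pos: [0.5673, -0.0162, 0.0199]
orientation: [-0.075, 0.997, -0.0, -0.0]
ft_force: [-0.3, -0.4, -0.0]
opening: 0.0555
time_s: 16.8
tcp_pos: [0.5675, -0.0162, 0.1506]
orientation: [-0.075, 0.997, -0.0, 0.001]
ft_force: [-0.0, 0.1, -0.3]
opening: 0.0553
t 16.8 tool shift mm [  0.6   0.8 129.6] tcp [ 0.5675 -0.0162  0.1506] F [-0.   0.1 -0.3]
tool y heading 98.59 tilt [ 0.0012 -0.0002] twist z deg -0.01 (mod 180)
side9c origin 215 174 scale 5
```

View pics/side9c.png

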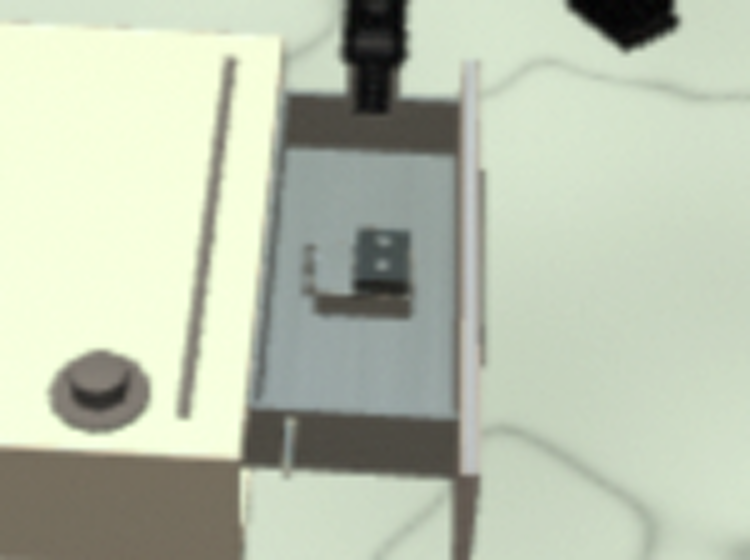

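```bash
python3 -c "
from h import *
go([.4626,-.0105,.025],98.6)
print(onz('top',(378,277),.02))"
```

```text
t 16.85 tool shift mm [102.4  21.2 124.7] tcp [ 0.567  -0.0161  0.1497] F [ 0.3 -0.2  0.4]
tool y heading 98.59 tilt [-0.0003 -0.    ] twist z deg -0.01 (mod 180)
[ 0.47058972 -0.27288567  0.02      ]
```

```bash
python3 -m pendant '[{"linear":[0.01,0.003,0],"twist":[0,0,0]},{"linear":[0.025,0.005,0],"twist":[0,0,0]},{"linear":[0.03,0.006,0],"twist":[0,0,0]},{"linear":[0.025,0.005,0],"twist":[0,0,0]},{"linear":[0.0125,0.002,0],"twist":[0,0,0]},{"linear":[0,0,0.01],"twist":[0,0,0]},{"linear":[0,0,0.03],"twist":[0,0,0]},{"linear":[0,0,0.04],"twist":[0,0,0]},{"linear":[0,0,0.03],"twist":[0,0,0]},{"linear":[0,0,0.014],"twist":[0,0,0]},{"linear":[0,0,0],"twist":[0,0,0]}]' 1
python3 -c "
from h import *
go([.512,-.003,.025],98.6)
im=ctrl.get_image('side');crop('side',(300,230),'side10c',150,5,im)
"
```

```text
time_s: 18.23
tcp_pos: [0.4625, -0.0106, 0.0245]
orientation: [-0.075, 0.997, 0.0, -0.001]
ft_force: [0.6, 0.2, 1.0]
opening: 0.0003
t 18.23 tool shift mm [-50.1   0.1  -0.6] tcp [ 0.4625 -0.0106  0.0245] F [0.6 0.2 1. ]
tool y heading 98.59 tilt [-0.0023  0.0005] twist z deg -0.01 (mod 180)
side10c origin 225 174 scale 5
```

View pics/side10c.png

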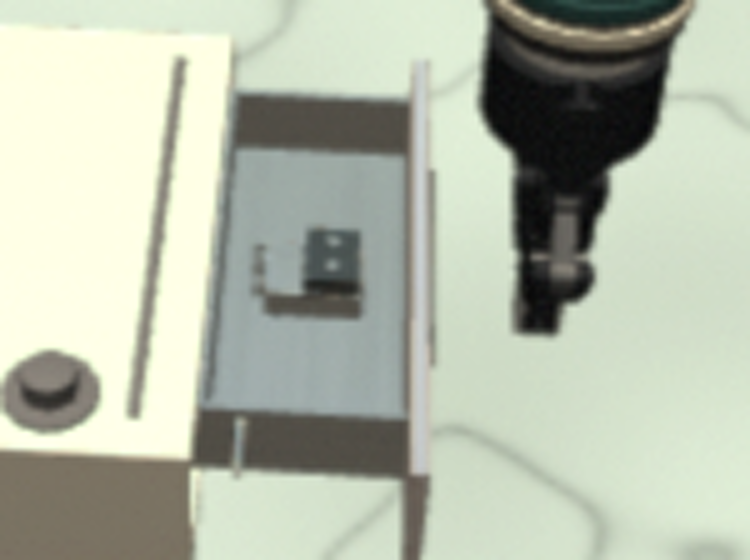

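```bash
python3 -m pendant '[{"linear":[-0.008,0,0],"twist":[0,0,0]},{"linear":[-0.01,0,0],"twist":[0,0,0]},{"linear":[-0.008,0,0],"twist":[0,0,0]},{"linear":[-0.004,0,0],"twist":[0,0,0]},{"linear":[-0.002,0,0],"twist":[0,0,0]},{"linear":[-0.002,0,0],"twist":[0,0,0]},{"linear":[-0.002,0,0],"twist":[0,0,0]},{"linear":[-0.002,0,0],"twist":[0,0,0]},{"linear":[-0.002,0,0],"twist":[0,0,0]},{"linear":[-0.002,0,0],"twist":[0,0,0]},{"linear":[0,0,0],"twist":[0,0,0]}]'
python3 -c "
from h import *
go([.512,-.003,.025],98.6)
"
```

```text
time_s: 19.65
tcp_pos: [0.5042, -0.0043, 0.0259]
orientation: [-0.075, 0.997, 0.0, -0.0]
ft_force: [-3.7, -0.2, -0.4]
opening: -0.0001
t 19.65 tool shift mm [-7.9  0.2  0.9] tcp [ 0.5042 -0.0043  0.0259] F [-3.7 -0.2 -0.4]
tool y heading 98.6 tilt [-0.0004  0.0002] twist z deg -0.00 (mod 180)
```

```bash
python3 -m pendant '[{"linear":[-0.002,0,0],"twist":[0,0,0]},{"linear":[-0.003,0,0],"twist":[0,0,0]},{"linear":[-0.004,0,0],"twist":[0,0,0]},{"linear":[-0.004,0,0],"twist":[0,0,0]},{"linear":[-0.004,0,0],"twist":[0,0,0]},{"linear":[-0.004,0,0],"twist":[0,0,0]},{"linear":[-0.004,0,0],"twist":[0,0,0]},{"linear":[-0.004,0,0],"twist":[0,0,0]},{"linear":[-0.004,0,0],"twist":[0,0,0]},{"linear":[-0.004,0,0],"twist":[0,0,0]},{"linear":[-0.004,0,0],"twist":[0,0,0]},{"linear":[-0.004,0,0],"twist":[0,0,0]},{"linear":[-0.004,0,0],"twist":[0,0,0]},{"linear":[-0.003,0,0],"twist":[0,0,0]},{"linear":[-0.002,0,0],"twist":[0,0,0]},{"linear":[-0.001,0,0],"twist":[0,0,0]},{"linear":[0,0,0],"twist":[0,0,0]}]'
python3 -c "
from h import *
go([.512,-.003,.025],98.6)
im=ctrl.get_image('side');crop('side',(270,230),'side11c',150,5,im)
"
```

```text
time_s: 21.78
tcp_pos: [0.5587, 0.004, 0.0258]
orientation: [-0.075, 0.997, 0.0, -0.0]
ft_force: [-5.2, 1.1, 0.4]
opening: 0.0
t 21.77 tool shift mm [47.2  0.   0.8] tcp [0.5587 0.004  0.0258] F [-5.2  1.1  0.4]
tool y heading 98.61 tilt [-0.0005  0.0004] twist z deg 0.01 (mod 180)
side11c origin 195 174 scale 5
```

View pics/side11c.png

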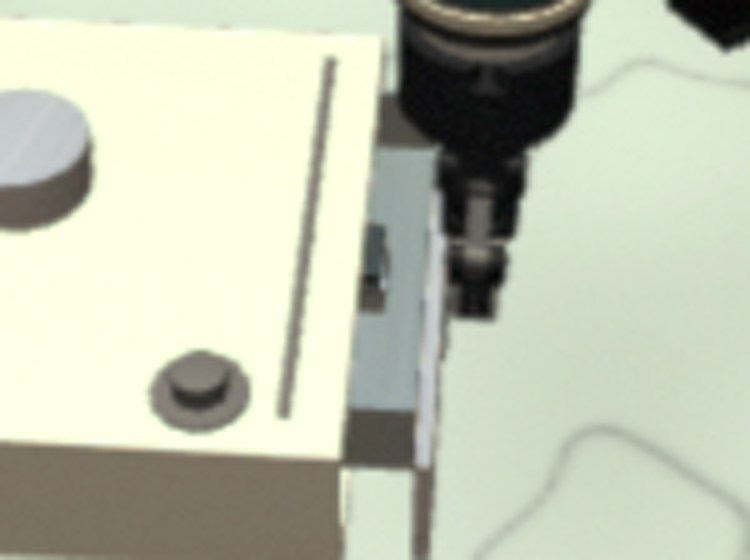

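```bash
python3 -m pendant '[{"linear":[-0.002,0,0],"twist":[0,0,0]},{"linear":[-0.003,0,0],"twist":[0,0,0]},{"linear":[-0.003,0,0],"twist":[0,0,0]},{"linear":[-0.002,0,0],"twist":[0,0,0]},{"linear":[-0.001,0,0],"twist":[0,0,0]},{"linear":[-0.001,0,0],"twist":[0,0,0]},{"linear":[0,0,0],"twist":[0,0,0]}]'
python3 -m pendant '[{"linear":[-0.001,0,0],"twist":[0,0,0]},{"linear":[-0.001,0,0],"twist":[0,0,0]},{"linear":[-0.001,0,0],"twist":[0,0,0]},{"linear":[0,0,0],"twist":[0,0,0]}]'
python3 -m pendant '[{"linear":[-0.001,0,0],"twist":[0,0,0]},{"linear":[-0.001,0,0],"twist":[0,0,0]},{"linear":[0,0,0],"twist":[0,0,0]}]'

```

```text
time_s: 22.7
tcp_pos: [0.5705, 0.0057, 0.0259]
orientation: [-0.075, 0.997, 0.0, -0.0]
ft_force: [-5.7, 1.5, -0.1]
opening: 0.0002
time_s: 23.2
tcp_pos: [0.5724, 0.0061, 0.0258]
orientation: [-0.075, 0.997, 0.0, -0.001]
ft_force: [-12.6, -0.8, 5.1]
opening: -0.0004
time_s: 23.58
tcp_pos: [0.5737, 0.0063, 0.0255]
orientation: [-0.075, 0.997, -0.0, -0.002]
ft_force: [-14.5, -0.8, 5.8]
opening: 0.0
```

```bash
python3 -c "
from h import *
go([.512,-.003,.025],98.6)
im=ctrl.get_image('side');crop('side',(265,230),'side12c',100,8,im)
"
```

```text
t 23.57 tool shift mm [62.4  0.1  0.8] tcp [0.5737 0.0063 0.0255] F [-14.5  -0.8   5.8]
tool y heading 98.59 tilt [-0.0036 -0.0004] twist z deg -0.01 (mod 180)
side12c origin 215 193 scale 8
```

View pics/side12c.png

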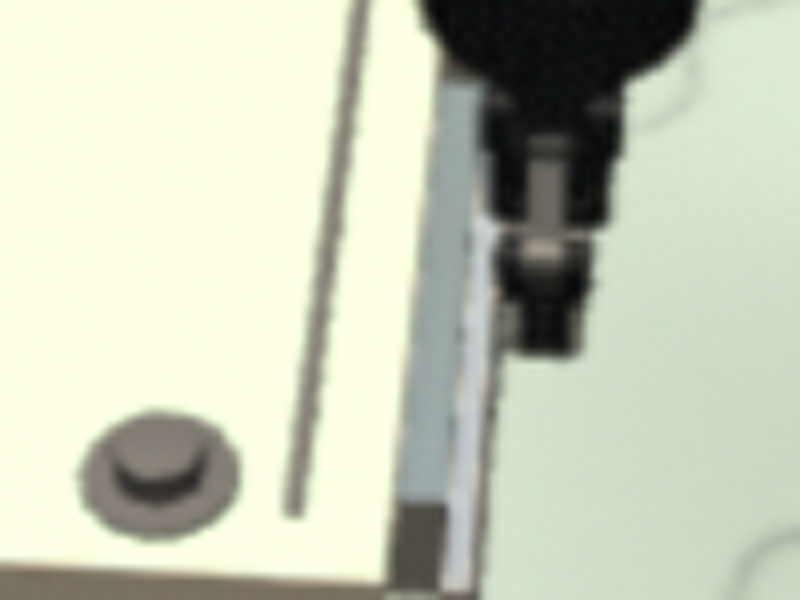

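```bash
python3 -m pendant '[{"linear":[-0.0007,0,0],"twist":[0,0,0]},{"linear":[0,0,0],"twist":[0,0,0]}]'
python3 -m pendant '[{"linear":[-0.0007,0,0],"twist":[0,0,0]},{"linear":[0,0,0],"twist":[0,0,0]}]'
python3 -m pendant '[{"linear":[-0.0007,0,0],"twist":[0,0,0]},{"linear":[0,0,0],"twist":[0,0,0]}]'

```

```text
time_s: 23.88
tcp_pos: [0.5742, 0.0064, 0.0255]
orientation: [-0.075, 0.997, -0.0, -0.002]
ft_force: [-16.0, -2.4, 6.0]
opening: -0.0001
time_s: 24.12
tcp_pos: [0.5748, 0.0064, 0.0255]
orientation: [-0.075, 0.997, -0.0, -0.002]
ft_force: [-16.5, -2.3, 5.9]
opening: -0.0003
time_s: 24.38
tcp_pos: [0.5755, 0.0066, 0.0255]
orientation: [-0.075, 0.997, -0.0, -0.002]
ft_force: [-17.1, -3.0, 7.1]
opening: -0.0006
```

```bash
python3 -m pendant '[{"linear":[-0.0007,0,0],"twist":[0,0,0]},{"linear":[0,0,0],"twist":[0,0,0]}]'
python3 -m pendant '[{"linear":[-0.0007,0,0],"twist":[0,0,0]},{"linear":[0,0,0],"twist":[0,0,0]}]'

```

```text
time_s: 24.62
tcp_pos: [0.576, 0.0067, 0.0255]
orientation: [-0.075, 0.997, -0.0, -0.002]
ft_force: [-18.0, -2.8, 7.4]
opening: -0.0002
time_s: 24.88
tcp_pos: [0.5765, 0.0067, 0.0255]
orientation: [-0.075, 0.997, -0.0, -0.002]
ft_force: [-18.0, -3.8, 7.7]
opening: -0.0
```

```bash
python3 -m pendant '[{"linear":[-0.0005,0,0],"twist":[0,0,0]},{"linear":[0,0,0],"twist":[0,0,0]}]'
python3 -m pendant '[{"linear":[-0.0005,0,0],"twist":[0,0,0]},{"linear":[0,0,0],"twist":[0,0,0]}]'

```

```text
time_s: 25.12
tcp_pos: [0.5769, 0.0068, 0.0255]
orientation: [-0.075, 0.997, -0.0, -0.002]
ft_force: [-19.0, -3.2, 8.1]
opening: 0.0005
time_s: 25.38
tcp_pos: [0.5787, 0.0072, 0.0254]
orientation: [-0.075, 0.997, 0.0, -0.001]
ft_force: [-7.4, 0.4, -1.6]
opening: -0.0001
```

```bash
python3 -m pendant '[{"linear":[-0.0007,0,0],"twist":[0,0,0]},{"linear":[-0.0007,0,0],"twist":[0,0,0]},{"linear":[0,0,0],"twist":[0,0,0]}]'
python3 -m pendant '[{"linear":[-0.0007,0,0],"twist":[0,0,0]},{"linear":[-0.0007,0,0],"twist":[0,0,0]},{"linear":[0,0,0],"twist":[0,0,0]}]'

```

```text
time_s: 25.75
tcp_pos: [0.5809, 0.0073, 0.0256]
orientation: [-0.075, 0.997, 0.0, -0.001]
ft_force: [-5.5, -0.2, -2.4]
opening: 0.0
time_s: 26.12
tcp_pos: [0.5825, 0.0074, 0.0256]
orientation: [-0.075, 0.997, 0.0, -0.001]
ft_force: [-5.9, -0.3, -3.1]
opening: 0.0002
```

```bash
python3 -m pendant '[{"linear":[-0.0005,0,0],"twist":[0,0,0]},{"linear":[-0.0005,0,0],"twist":[0,0,0]},{"linear":[0,0,0],"twist":[0,0,0]}]'
python3 -c "
from h import *
im=ctrl.get_image('side');crop('side',(250,230),'side13c',100,8,im)
"
```

```text
time_s: 26.5
tcp_pos: [0.5833, 0.0076, 0.0256]
orientation: [-0.075, 0.997, 0.0, -0.001]
ft_force: [-5.2, -1.3, -3.2]
opening: 0.0005
side13c origin 200 193 scale 8
```

View pics/side13c.png

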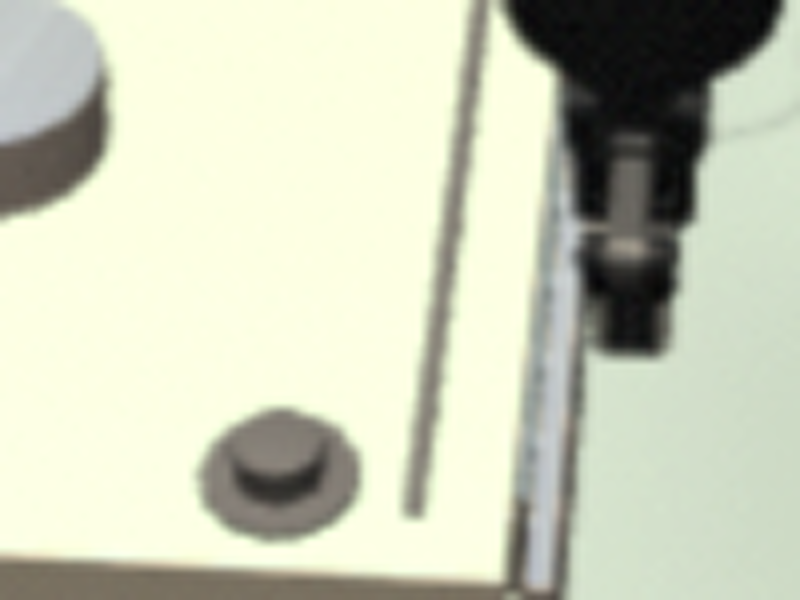

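```bash
python3 -m pendant '[{"linear":[0.001,0,0],"twist":[0,0,0]},{"linear":[0.001,0,0],"twist":[0,0,0]},{"linear":[0.001,0,0],"twist":[0,0,0]},{"linear":[0.001,0,0],"twist":[0,0,0]},{"linear":[0.001,0,0],"twist":[0,0,0]},{"linear":[0,0,0],"twist":[0,0,0]}]'
python3 -m pendant '[{"linear":[0.001,0,0],"twist":[0,0,0]},{"linear":[0.002,0,0],"twist":[0,0,0]},{"linear":[0.002,0,0],"twist":[0,0,0]},{"linear":[0.003,0,0],"twist":[0,0,0]},{"linear":[0,0,0],"twist":[0,0,0]}]'
python3 -c "
from h import *
im=ctrl.get_image('side');crop('side',(250,230),'side14c',100,8,im)
"
```

```text
time_s: 27.3
tcp_pos: [0.5788, 0.0068, 0.026]
orientation: [-0.075, 0.997, 0.0, 0.0]
ft_force: [0.5, -0.1, 0.2]
opening: -0.0003
time_s: 27.92
tcp_pos: [0.5706, 0.0056, 0.026]
orientation: [-0.075, 0.997, 0.0, -0.0]
ft_force: [0.0, -0.5, 0.1]
opening: 0.0001
side14c origin 200 193 scale 8
```

View pics/side14c.png

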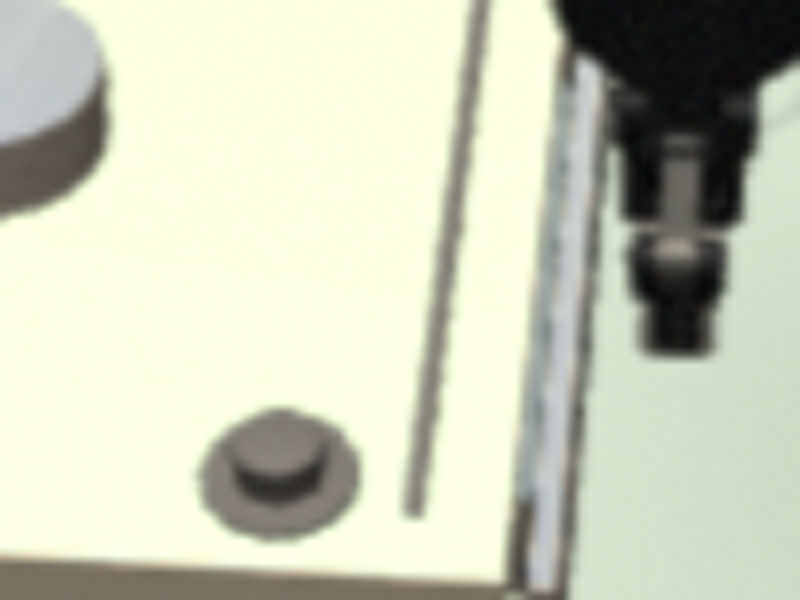

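The tray stays shut with the fingers clear of it; panel edge at crop (545,585), as before. I'll retreat and do a final check.

```bash
python3 -m pendant '[{"linear":[0.015,0,0],"twist":[0,0,0]},{"linear":[0.03,0,0],"twist":[0,0,0]},{"linear":[0.035,0,-0.01],"twist":[0,0,0]},{"linear":[0.02,0,-0.03],"twist":[0,0,0]},{"linear":[0,0,-0.04],"twist":[0,0,0]},{"linear":[0,0,-0.03],"twist":[0,0,0]},{"linear":[0,0,0],"twist":[0,0,0]},{"linear":[0,0,0],"twist":[0,0,0]}]'
python3 - <<'E'
from h import *
a=ctrl.get_image('side');cv2.imwrite('pics/side15.png',a[:,:,::-1])
a=a.astype(int);b=cv2.imread('pics/side0.png')[:,:,::-1].astype(int)
d=abs(a-b).max(2); d[:, 300:]*=1
for nm,(x0,y0,x1,y1) in dict(cab=(150,170,275,290),lotion=(190,300,235,370),cup=(130,345,190,415),jar=(250,125,285,165),brush=(275,125,340,150),decoy1=(268,335,305,365),decoy2=(325,305,355,335),decoy3=(295,395,330,420)).items():
    print(nm,(d[y0:y1,x0:x1]>40).sum())
E
```

```text
time_s: 28.98
tcp_pos: [0.4717, -0.0093, 0.1354]
orientation: [-0.075, 0.997, 0.0, -0.0]
ft_force: [-0.3, -0.6, -0.4]
opening: -0.0001
cab 0
lotion 0
cup 0
jar 0
brush 424
decoy1 0
decoy2 0
decoy3 0
```

View pics/side15.png

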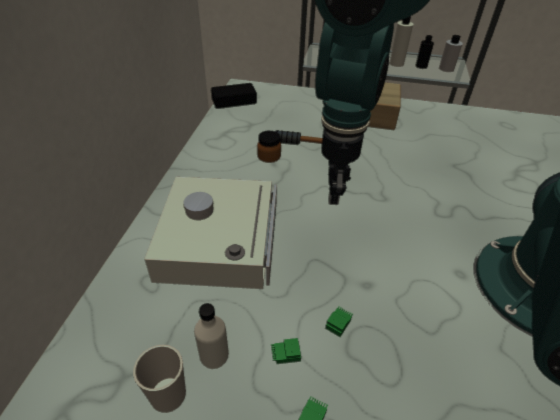

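The tray is shut at (270,230) and looks the same as at the start. The bystanders haven't moved; the only difference is the brush, where the arm now blocks the view. I'm handing the job in.

```bash
python3 -c "
from cell import ctrl
print(ctrl.close_job())"
```

```text
the job is handed in; nothing more can be done
None
```

The job is done and handed in at about 29 s of the 72 s allowed. I pressed the button (about 3.6 N) and the tray popped out. I then laid the steel blade flat in the middle of the front bay and pushed the tray slowly home.

- **Push force:** it rose to about 19 N on the catch, with about 8 N vertical alongside it, then fell to about 6 N after the snap. That is a wrist reading at the end of each move, so a brief higher peak would not show.
- **Tray:** it stayed shut after the fingers backed off. The last side picture matches the starting one around the cabinet (no changed pixels).
- **Other things:** the lotion, cup, jar and green look-alikes show no change. The wax tin lies inside the unchanged cabinet area.
- **Not fully checked:** the brush area did differ, because the arm was blocking part of the view, and the guard was not compared, though the arm never went near either. I last saw the blade lying flat before the tray shut and partly during the push; it is hidden now.

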